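# Find the rocking corner of a levelling plate and shim it

## Task

The bare metal plate on the levelling base rocks at one of its corners. With the closed fingertips press down on the blue dots at its corners, one after another, until you find the one that dips; then press the orange shim lever beside that corner fully flat, and press the same blue dot firmly once more to make sure that the corner no longer gives. Leave the other three levers standing, do not push the red telltales, do not pick up or shift anything, and finish with the hand clear.

Things in the scene. Friction and masses are not known exactly. Their poses are not given: they have to be found in the camera images.
- base: fixed grey levelling base, 190 x 200 x 10 mm slab; origin at the centre of its underside on the worktop; its x axis points away from the robot at yaw 0. It carries four hidden feet under the plate, four orange shim levers and four red telltales. Corners are numbered in its frame: 1 = (+x, +y), 2 = (+x, -y), 3 = (-x, -y), 4 = (-x, +y)
- plate: loose bare aluminium plate, 160 x 160 x 12 mm, about 0.8 kg, lying level on the base's four feet between low side stops; origin at the centre of its underside (z = 28 mm), top at z = 40 mm. Three feet are rigid and one, which cannot be told by eye, yields on a spring: pressed at that corner with 2 N the plate begins to dip and at about 6 N it has dipped its full 4.5 mm at the blue dot; let go, it rises level again. At the other corners it does not move
- corner_1 (a point): far left (+x, +y) corner of the plate: the blue dot (14 mm wide) on the plate's top, straight above that corner's foot, at (60, 50) mm from the plate's centre along x, y; here the corner is pressed
- corner_2 (a point): far right (+x, -y) corner of the plate: the blue dot (14 mm wide) on the plate's top, straight above that corner's foot, at (60, 50) mm from the plate's centre along x, y; here the corner is pressed
- corner_3 (a point): near right (-x, -y) corner of the plate: the blue dot (14 mm wide) on the plate's top, straight above that corner's foot, at (60, 50) mm from the plate's centre along x, y; here the corner is pressed
- corner_4 (a point): near left (-x, +y) corner of the plate: the blue dot (14 mm wide) on the plate's top, straight above that corner's foot, at (60, 50) mm from the plate's centre along x, y; here the corner is pressed
- pad_1 (a point): press point on top of the orange shim lever of corner 1 (28 mm wide along x, 4 mm thick), 38 mm from its pivot. The lever stands beside the plate's y edge (+y side) and leans up and outward; the pivot is a pin along the base's x at z = 16 mm, 78 mm from the base's centre line. Standing, this point is about 39 mm above the worktop; flat, about 18 mm and 7 mm farther out from the plate. The lever's outer end is 46 mm from the pivot
- pad_2 (a point): press point on top of the orange shim lever of corner 2 (28 mm wide along x, 4 mm thick), 38 mm from its pivot. The lever stands beside the plate's y edge (-y side) and leans up and outward; the pivot is a pin along the base's x at z = 16 mm, 78 mm from the base's centre line. Standing, this point is about 39 mm above the worktop; flat, about 18 mm and 7 mm farther out from the plate. The lever's outer end is 46 mm from the pivot
- pad_3 (a point): press point on top of the orange shim lever of corner 3 (28 mm wide along x, 4 mm thick), 38 mm from its pivot. The lever stands beside the plate's y edge (-y side) and leans up and outward; the pivot is a pin along the base's x at z = 16 mm, 78 mm from the base's centre line. Standing, this point is about 39 mm above the worktop; flat, about 18 mm and 7 mm farther out from the plate. The lever's outer end is 46 mm from the pivot
- pad_4 (a point): press point on top of the orange shim lever of corner 4 (28 mm wide along x, 4 mm thick), 38 mm from its pivot. The lever stands beside the plate's y edge (+y side) and leans up and outward; the pivot is a pin along the base's x at z = 16 mm, 78 mm from the base's centre line. Standing, this point is about 39 mm above the worktop; flat, about 18 mm and 7 mm farther out from the plate. The lever's outer end is 46 mm from the pivot
- shim_1 (a joint): angle of the shim lever of corner 1, rad: 0 to 0.08 standing at the start, 0.6 fully flat (level). Pushing its outer end straight down with about 6 N turns it; it stays where it is left by friction. Flat, its inner nose fills the gap under the plate so that the corner cannot dip
- shim_2 (a joint): angle of the shim lever of corner 2, rad: 0 to 0.08 standing at the start, 0.6 fully flat (level). Pushing its outer end straight down with about 6 N turns it; it stays where it is left by friction. Flat, its inner nose fills the gap under the plate so that the corner cannot dip
- shim_3 (a joint): angle of the shim lever of corner 3, rad: 0 to 0.08 standing at the start, 0.6 fully flat (level). Pushing its outer end straight down with about 6 N turns it; it stays where it is left by friction. Flat, its inner nose fills the gap under the plate so that the corner cannot dip
- shim_4 (a joint): angle of the shim lever of corner 4, rad: 0 to 0.08 standing at the start, 0.6 fully flat (level). Pushing its outer end straight down with about 6 N turns it; it stays where it is left by friction. Flat, its inner nose fills the gap under the plate so that the corner cannot dip
- tell_1 (a joint): telltale of corner 1, m: a small red flag whose tip shows above a white post (and sinks behind it when pushed down) at the plate's x edge, 50 mm from the base's centre line; its top lies below the plate's top. 0 at the start; the dipping plate pushes it down (about 5 mm) and it stays there by friction, so it marks the corner that has rocked. Not to be pushed by the robot
- tell_2 (a joint): telltale of corner 2, m: a small red flag whose tip shows above a white post (and sinks behind it when pushed down) at the plate's x edge, 50 mm from the base's centre line; its top lies below the plate's top. 0 at the start; the dipping plate pushes it down (about 5 mm) and it stays there by friction, so it marks the corner that has rocked. Not to be pushed by the robot
- tell_3 (a joint): telltale of corner 3, m: a small red flag whose tip shows above a white post (and sinks behind it when pushed down) at the plate's x edge, 50 mm from the base's centre line; its top lies below the plate's top. 0 at the start; the dipping plate pushes it down (about 5 mm) and it stays there by friction, so it marks the corner that has rocked. Not to be pushed by the robot
- tell_4 (a joint): telltale of corner 4, m: a small red flag whose tip shows above a white post (and sinks behind it when pushed down) at the plate's x edge, 50 mm from the base's centre line; its top lies below the plate's top. 0 at the start; the dipping plate pushes it down (about 5 mm) and it stays there by friction, so it marks the corner that has rocked. Not to be pushed by the robot
- beaker_1: bystander: small glass beaker, 57 x 62 x 66 mm, origin at the centre of its underside
- vial_2: bystander: glass vial with a black cap, 24 mm wide, 54 mm high, origin at the centre of its underside
- tape_roll: bystander: roll of label tape lying flat, 65 mm wide, 24 mm high, origin at the centre of its underside
- dropper_0: bystander: amber dropper bottle with a black rubber bulb, 34 mm wide, 109 mm high, origin at the centre of its underside

How it is judged (in metres and radians):
On the way, in this order (a step that is already met when the one before it is completed fails the run):
1. the fingers press the rocking corner of the plate down, so that the plate tilts and that corner's telltale drops (value of joint any of tell_1, tell_2, tell_3, tell_4 above 0.003 m and angle between plate's own z axis and vertical above 0.03 rad and contact force between the fingers and plate above 1 N), for 0.05 s.
2. that corner's shim lever is flat, the other three stand (((value of joint tell_1 above 0.003 m and value of joint shim_1 above 0.5 rad and value of joint each of shim_2, shim_3, shim_4 below 0.25 rad) or (value of joint tell_2 above 0.003 m and value of joint shim_2 above 0.5 rad and value of joint each of shim_1, shim_3, shim_4 below 0.25 rad) or (value of joint tell_3 above 0.003 m and value of joint shim_3 above 0.5 rad and value of joint each of shim_1, shim_2, shim_4 below 0.25 rad) or (value of joint tell_4 above 0.003 m and value of joint shim_4 above 0.5 rad and value of joint each of shim_1, shim_2, shim_3 below 0.25 rad))), for 0.1 s.
3. the fingers press the same corner again with more than 4 N and the plate stays level (contact force between the fingers and plate above 4 N and angle between plate's own z axis and vertical below 0.025 rad and (((value of joint tell_1 above 0.003 m and value of joint shim_1 above 0.5 rad and value of joint each of shim_2, shim_3, shim_4 below 0.25 rad) and horizontal distance between the grasp point and corner_1 below 0.045 m) or ((value of joint tell_2 above 0.003 m and value of joint shim_2 above 0.5 rad and value of joint each of shim_1, shim_3, shim_4 below 0.25 rad) and horizontal distance between the grasp point and corner_2 below 0.045 m) or ((value of joint tell_3 above 0.003 m and value of joint shim_3 above 0.5 rad and value of joint each of shim_1, shim_2, shim_4 below 0.25 rad) and horizontal distance between the grasp point and corner_3 below 0.045 m) or ((value of joint tell_4 above 0.003 m and value of joint shim_4 above 0.5 rad and value of joint each of shim_1, shim_2, shim_3 below 0.25 rad) and horizontal distance between the grasp point and corner_4 below 0.045 m))), for 0.1 s.
At the end, for the whole second after the job is handed in: the shim lever of the corner that rocked (its telltale more than 3 mm down) is flat (beyond 0.5 of 0.6 rad), the other three levers still stand (below 0.25 rad), and the plate lies level (within 0.025 rad) and at rest on its feet (((value of joint tell_1 above 0.003 m and value of joint shim_1 above 0.5 rad and value of joint each of shim_2, shim_3, shim_4 below 0.25 rad) or (value of joint tell_2 above 0.003 m and value of joint shim_2 above 0.5 rad and value of joint each of shim_1, shim_3, shim_4 below 0.25 rad) or (value of joint tell_3 above 0.003 m and value of joint shim_3 above 0.5 rad and value of joint each of shim_1, shim_2, shim_4 below 0.25 rad) or (value of joint tell_4 above 0.003 m and value of joint shim_4 above 0.5 rad and value of joint each of shim_1, shim_2, shim_3 below 0.25 rad)) and angle between plate's own z axis and vertical below 0.025 rad and height (world z) of plate below 0.034 m and linear speed of plate below 0.02 m/s); the robot touches nothing.
It fails at once if a shim lever is pressed at a corner that has not been shown to rock ((value of joint shim_1 above 0.4 rad and value of joint tell_1 below 0.002 m) or (value of joint shim_2 above 0.4 rad and value of joint tell_2 below 0.002 m) or (value of joint shim_3 above 0.4 rad and value of joint tell_3 below 0.002 m) or (value of joint shim_4 above 0.4 rad and value of joint tell_4 below 0.002 m)).
It fails at once if a second telltale is pushed down (value of joint each of tell_1, tell_2 above 0.003 m or value of joint each of tell_1, tell_3 above 0.003 m or value of joint each of tell_1, tell_4 above 0.003 m or value of joint each of tell_2, tell_3 above 0.003 m or value of joint each of tell_2, tell_4 above 0.003 m or value of joint each of tell_3, tell_4 above 0.003 m).
It fails at once if the plate is lifted or pushed off its place (height (world z) of plate above 0.045 m or distance of plate from where it was at the start of the episode above 0.02 m).
It fails at once if a bystander is shifted or picked up (distance of any of beaker_1, vial_2, tape_roll, dropper_0 from where it was at the start of the episode above 0.03 m).
It also fails if it takes over 51 s, if anything falls off the work surface, if the arm or the gripper's body presses on something with over 40 N, if the wrist force passes 120 N, or if a joint passes its speed limit or range.

## Robot

A 6-joint arm with a two-finger parallel gripper is mounted at the origin on a cart in front of the work surface, level with it; the furniture and walls round the work are solid. World frame = base frame: x ahead of the robot, y to its left, z up, the work surface at z = 0. Lengths are in m, angles in degrees, forces in N, time in s.
With the tool pointing down it reaches from about 0.3 to 0.75 m from the base axis. Payload 8.5 kg.
Tool frame: the origin (TCP) lies at the very end of the fingers, on their centre line; the grasp point (between the pads) lies 19 mm behind it; z points along the fingers, y is the line along which they close (so a half turn about z gives the same grasp; the last joint's range is limited). The gripper opens to 85 mm and grips with 20 to 120 N. Pads are 22 mm wide; open, the fingers measure 114 mm over their backs; the gripper's body (76 mm by 85 mm) begins 54 mm behind the grasp point. The pads swing forward as they close: fully open they stand 13 mm farther back than shut.
Start: joints at [-88.654, 21.807, 74.336, -0, 83.858, -12.336], TCP at [0.13, -0.534, 0.231] pointing down, gripper open.
Joint ranges: [-178.18, 178.18], [-50.72, 133.34], [12.68, 142.11], [-81.47, 261.47], [9.98, 163.14], [-165.26, 165.26]. Speed limits (degrees/s): [136.94, 136.94, 180, 180, 180, 180].

## Interface

Orientations are given as a 3x3 rotation matrix whose columns are the frame's x, y, z axes.
In Python, from rig import observe, cams, ticket gives the robot as it stands.
- The arm moves only by the tool move_arm, never from a script. Its arguments are lists of equal length, an entry for each row: "jaw": the finger opening in cm, from 0 to 8.54; "dp": the shift along the tool's x, y, z in cm, a list of three; "turn": the turn, a rotation vector about the tool's x, y, z in rad, a list of three. In form: {"jaw": [jaw, ...], "dp": [[tx, ty, tz], ...], "turn": [[wx, wy, wz], ...]}. A call has 1 to 12 rows; each row shifts and turns the commanded pose from where the row before left it, along the tool's axes as they then stand; what a row does not reach is not made up. A row lasts 1/12 s, in which the tool goes at most 41.7 mm and 7.16 degrees, less where a joint would pass 70% of its speed; a pose out of reach is approached as far as the arm can. A call is refused whole if a number of a shift passes 4.17 or a number of a turn 0.125, either way. A call with a gripper value outside its range is refused whole. The fingers move at their own pace and stop on an object; "force" is the grip in N (left out, the last holds). Time passes only in rows, so rows that do not move let the fingers close. It gives the time, the measured TCP pose, the force, the opening and the grip force at its end, in the units of the state.
- observe(): the state, without advancing time (a new reading comes with each control period).
- cams.get_image(name): name is "scene" or "top" or "wrist"; returns (picture, depth): 384x512x3 uint8, red, green, blue; 384x512 float32, m along the optical axis (not along the pixel's ray), 0 where there is no reading.
- cams.calibration(name): a dict with "vertical_fov" (degrees; the focal length in pixels is half the picture's height over the tangent of half this angle, whatever the lens; pixels are square), "cx", "cy" (the principal point, pixels), "k1" (the pictures are not rectified: a ray, as slopes to the right and down, at radius r is drawn at 1 + k1 r^2 times it, then the intrinsics apply), "view" (4x4, takes a point from world to camera coordinates); the wrist camera has in their place "tool_from_camera" (4x4, takes a point from camera to tool coordinates, whose origin is the TCP and whose axes are the flange's). Camera axes: x right, y up, looking along -z (the intrinsics and any distortion apply to the point x, -y, -z); pixel columns grow to the right and rows downward; lengths in m; the calibration is good to about 2 mm. A picture is of the moment at which its call begins: read the wrist's pose just before it. calibration takes no time and is no camera call.
- ticket.close_job(): hands the job in; it is judged then, once.
Trained networks look in the newest picture that a camera, given by its name, has taken for a name from the list of things; names that differ only in an ending like _2 or _b are one class to them, and where a whole thing is asked for, a point or a joint stands for the part that bears it (a point fixed in the world has none). Each returns a list of dicts, best first, with "p" (0 to 1); they miss things now and then, are a little off and sometimes report something else, mostly with a low value. They report only what shows in the picture. A call takes as long as a camera call.
- cams.spot_in(camera, query): "box" ([centre column, centre row, width, height] as shares, 0 to 1, of the picture: columns of its width, rows of its height, round what is visible of it).
- cams.outline_of(camera, query): "mask" (384x512 bool, what is visible of it) and "box" ([centre column, centre row, width, height] as shares, 0 to 1, of the picture: columns of its width, rows of its height, round what is visible of it).
- cams.mark_of(camera, query): "location" ([column, row] as shares, 0 to 1, of the picture: columns of its width, rows of its height: a listed point, or the origin of a listed thing).
The state is a dict: "time_s": time; "q": joint angles; "qvel": joint speeds; "joint_efforts": joint torques, N m; "position": TCP position; "tool_rot": TCP orientation; "ft_force": force on the tool from outside, world axes, zero at the start; "wrist_torque": the same for the moment, N m; "grip_width": finger opening in m; "gripper_force": force on a finger pad.
Only numpy, scipy, OpenCV 4.12 (cv2) and the standard library are available. Lean on these libraries where they do the work, as an engineer would, in place of code of your own. Each camera call takes 0.05 s, during which the arm holds its last target. There are 200 camera calls.

## Working session

There is one attempt and no reset: what is moved stays moved. The work goes in short steps, Python scripts to look and compute and a tool call to move; the robot and the scene stay as the last step left them, time stands still between calls to the robot, and variables do not carry over. Pictures are saved under pics/ and viewed, at most 10 in all, crops included, and the job is handed in when it is done.

Besides the shell and the picture viewer there is one more tool, called after ">>>" as name(argument=value, ...), one argument or row to a line, values as JSON. move_arm: Moves the arm, as the interface text tells. Its arguments: {"type":"object","properties":{"jaw":{"type":"array","items":{"type":"number"}},"dp":{"type":"array","items":{"type":"array","items":{"type":"number"}}},"turn":{"type":"array","items":{"type":"array","items":{"type":"number"}}},"force":{"type":"number"}},"required":["jaw","dp","turn"]}

```bash
mkdir -p pics; ls; cat > h.py <<'E'
import numpy as np, cv2
from rig import observe, cams, ticket
def cal(name):
    c=cams.calibration(name); f=192/np.tan(np.radians(c["vertical_fov"]/2))
    if "view" in c: V=np.array(c["view"])
    else:
        s=observe(); T=np.eye(4); T[:3,:3]=np.array(s["tool_rot"]); T[:3,3]=s["position"]
        V=np.linalg.inv(T@np.array(c["tool_from_camera"]))
    return c,f,V
def ray(name,u,v):
    c,f,V=cal(name)
    d=np.array([(u-c["cx"])/f,(v-c["cy"])/f]); s=d.copy()
    for _ in range(20): s=d/(1+c["k1"]*(s@s))
    W=np.linalg.inv(V); return W[:3,3], W[:3,:3]@np.array([s[0],-s[1],-1])
def atz(name,u,v,z):
    o,d=ray(name,u,v); return o+d*(z-o[2])/d[2]
def proj(name,p):
    c,f,V=cal(name); q=V[:3,:3]@np.array(p)+V[:3,3]; s=np.array([q[0],-q[1]])/-q[2]
    s=s*(1+c["k1"]*(s@s)); return s*f+[c["cx"],c["cy"]]
E
python3 - <<'E'
from h import *
s=observe(); print(s["time_s"],np.round(s["tool_rot"],3).tolist(),s["position"])
ims=[]
for n in ("top","scene"):
    im,d=cams.get_image(n); cv2.imwrite(f"pics/{n}0.png",im[...,::-1])
for n,z in (("corner_1",.04),("plate",.028),("base",0),("pad_1",.039),("beaker_1",0),("vial_2",0),("tape_roll",0),("dropper_0",0)):
    for r in cams.mark_of("top",n)[:5]:
        u,v=r["location"][0]*512,r["location"][1]*384
        print(n,round(r["p"],2),round(u),round(v),np.round(atz("top",u,v,z),3))
E
```

```text
pics
0.0 [[0.972, 0.237, -0.0], [0.237, -0.972, 0.001], [0.0, -0.001, -1.0]] [ 0.13008422 -0.53408904  0.23072392]
corner_1 0.93 226 189 [0.609 0.129 0.04 ]
corner_1 0.74 250 229 [0.48 0.05 0.04]
corner_1 0.66 254 196 [0.586 0.038 0.04 ]
corner_1 0.64 220 224 [0.496 0.144 0.04 ]
plate 0.89 236 209 [0.544 0.095 0.028]
pad_1 0.67 199 221 [0.503 0.21  0.039]
pad_1 0.62 274 197 [ 0.584 -0.025  0.039]
pad_1 0.6 267 236 [ 0.46  -0.005  0.039]
pad_1 0.52 208 182 [0.631 0.186 0.039]
beaker_1 0.59 161 220 [0.507 0.344 0.   ]
vial_2 0.37 170 196 [0.588 0.317 0.   ]
tape_roll 0.56 375 187 [ 0.627 -0.359  0.   ]
tape_roll 0.26 171 197 [0.585 0.316 0.   ]
dropper_0 0.43 368 164 [ 0.706 -0.339  0.   ]
```

```bash
python3 - <<'E'
import cv2
a=cv2.imread("pics/top0.png"); b=cv2.imread("pics/scene0.png")
cv2.imwrite("pics/a.png",cv2.resize(a[130:290,130:400],(800,474),interpolation=cv2.INTER_CUBIC))
cv2.imwrite("pics/b.png",b)
E
```

```text
(no output)
```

View pics/a.png

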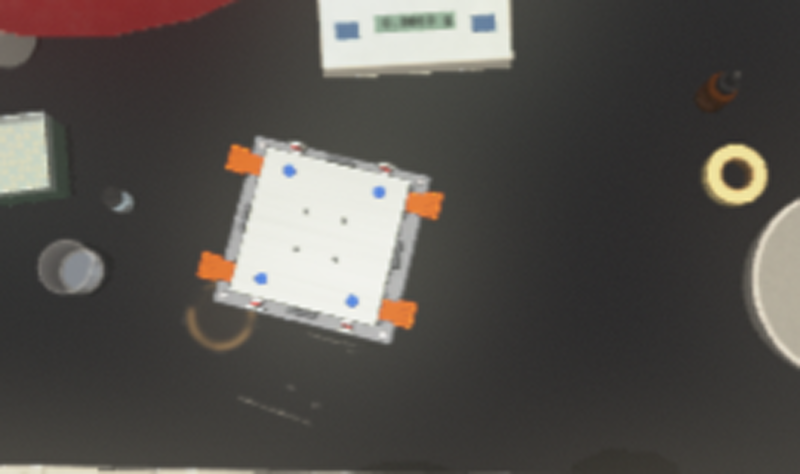

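View pics/b.png

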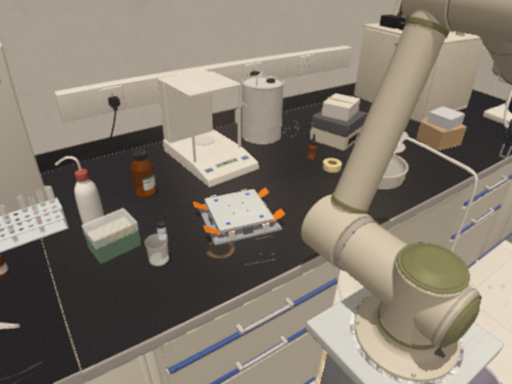

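The top view shows the base yawed roughly −14° with the dots, numbered 1 to 4, at crop (289,171), (379,192), (352,301) and (261,279). The levers are orange, and the bystanders are well clear to the left and right. Next I'll refine the pose from the blue blobs.

```bash
cat > fit.py <<'E'
from h import *
def blobs(name,im):
    h=cv2.cvtColor(im,cv2.COLOR_RGB2HSV)
    m=((h[...,0]>100)&(h[...,0]<130)&(h[...,1]>90)&(h[...,2]>80)).astype(np.uint8)
    n,_,st,ce=cv2.connectedComponentsWithStats(m)
    return [(ce[i],st[i,4]) for i in range(1,n) if st[i,4]>=6]
def fit(name,im,lim=0.12,c0=(0.543,0.093)):
    P=[]
    for ce,a in blobs(name,im):
        p=atz(name,ce[0],ce[1],.04)[:2]
        if np.linalg.norm(p-c0)<lim: P.append(p)
    P=np.array(P); th0=np.radians(-14)
    M=np.array([[.06,.05],[.06,-.05],[-.06,-.05],[-.06,.05]])
    R=lambda t:np.array([[np.cos(t),-np.sin(t)],[np.sin(t),np.cos(t)]])
    G=M@R(th0).T+c0
    idx=[int(np.argmin(np.linalg.norm(G-p,axis=1))) for p in P]
    A=M[idx]; ca,cp=A.mean(0),P.mean(0); a=A-ca; b=P-cp
    t=np.arctan2((a[:,0]*b[:,1]-a[:,1]*b[:,0]).sum(),(a*b).sum()); c=cp-R(t)@ca
    return c,np.degrees(t),idx,P-(A@R(t).T+c)
E
python3 - <<'E'
from fit import *
for n in("top","scene"):
    im=cv2.imread(f"pics/{n}0.png")[...,::-1].copy()
    c,t,i,r=fit(n,im); print(n,c,t,i,np.round(r*1000,1).tolist())
    th=np.radians(t)
    for k,(x,y) in enumerate([(60,50),(60,-50),(-60,-50),(-60,50)]):
        for yy in (y,np.sign(y)*112): print(k+1,np.round([c[0]*1000+x*np.cos(th)-yy*np.sin(th),c[1]*1000+x*np.sin(th)+yy*np.cos(th)],1))
E
```

```text
top [0.54376311 0.08954771] -12.840441520382054 [0, 1, 3, 2] [[0.4, 0.4], [-0.3, -0.3], [-0.2, 0.1], [0.1, -0.1]]
1 [613.4 125. ]
1 [627.2 185.4]
2 [591.2  27.5]
2 [577.4 -33. ]
3 [474.2  54.1]
3 [460.4  -6.3]
4 [496.4 151.6]
4 [510.2 212.1]fit.py:17: RuntimeWarning: Mean of empty slice.
  A=M[idx]; ca,cp=A.mean(0),P.mean(0); a=A-ca; b=P-cp
  ret = um.true_divide(
  ret = ret.dtype.type(ret / rcount)
Traceback (most recent call last):
  File "fit.py", line 18, in fit
    t=np.arctan2((a[:,0]*b[:,1]-a[:,1]*b[:,0]).sum(),(a*b).sum()); c=cp-R(t)@ca
                         ~^^^^^
IndexError: too many indices for array: array is 1-dimensional, but 2 were indexed
```

>>> move_arm(
  jaw=[0, 0, 0, 0, 0, 0, 0, 0, 0, 0, 0, 0],
  dp=[
    [0, 0, 0],
    [0, 0, 0],
    [0, 0, 0],
    [0, 0, 0],
    [1.2, -3.8, 0],
    [1.2, -3.8, 0],
    [1.2, -3.8, 0],
    [1.2, -3.8, 0],
    [1.2, -3.8, 0],
    [1.2, -3.8, 0],
    [1.2, -3.8, 0],
    [1.2, -3.8, 0],
  ],
  turn=[
    [0, 0, 0.1156],
    [0, 0, 0.1156],
    [0, 0, 0.1156],
    [0, 0, 0.1156],
    [0, 0, 0],
    [0, 0, 0],
    [0, 0, 0],
    [0, 0, 0],
    [0, 0, 0],
    [0, 0, 0],
    [0, 0, 0],
    [0, 0, 0],
  ],
)

```text
time_s: 1.5
position: [0.2916, -0.2575, 0.2315]
tool_rot: [[0.975, -0.222, 0.0], [-0.222, -0.975, -0.001], [0.0, 0.0, -1.0]]
ft_force: [0.7, -0.4, -0.3]
grip_width: 0.0001
gripper_force: 0.0
```

>>> move_arm(
  jaw=[0, 0, 0, 0, 0, 0, 0, 0, 0, 0, 0, 0],
  dp=[
    [1.2, -3.8, 0],
    [1.2, -3.8, 0],
    [1.2, -3.8, 0],
    [1.2, -3.8, 1],
    [1.2, -3.8, 2],
    [1.2, -3.8, 2],
    [1.2, -3.8, 3],
    [1.2, -3.8, 3],
    [1.2, -3.8, 2],
    [0, 0, 0],
    [0, 0, 0],
    [0, 0, 0],
  ],
  turn=[
    [0, 0, 0],
    [0, 0, 0],
    [0, 0, 0],
    [0, 0, 0],
    [0, 0, 0],
    [0, 0, 0],
    [0, 0, 0],
    [0, 0, 0],
    [0, 0, 0],
    [0, 0, 0],
    [0, 0, 0],
    [0, 0, 0],
  ],
)

```text
time_s: 2.5
position: [0.4617, 0.032, 0.1154]
tool_rot: [[0.975, -0.221, 0.0], [-0.221, -0.975, -0.0], [0.0, 0.0, -1.0]]
ft_force: [0.7, -0.1, 0.6]
grip_width: 0.0004
gripper_force: 0.0
```

>>> move_arm(
  jaw=[0, 0, 0, 0, 0, 0],
  dp=[
    [0.4, -1.2, 2],
    [0.33, -1.23, 2],
    [0, 0, 1.5],
    [0, 0, 0],
    [0, 0, 0],
    [0, 0, 0],
  ],
  turn=[
    [0, 0, 0],
    [0, 0, 0],
    [0, 0, 0],
    [0, 0, 0],
    [0, 0, 0],
    [0, 0, 0],
  ],
)

```text
time_s: 3.0
position: [0.4747, 0.0534, 0.0615]
tool_rot: [[0.975, -0.223, 0.002], [-0.223, -0.975, -0.0], [0.002, -0.0, -1.0]]
ft_force: [0.3, 0.6, -0.2]
grip_width: 0.0001
gripper_force: 0.0
```

```bash
python3 - <<'E'
from fit import *
s=observe(); print(s["time_s"],s["position"],s["ft_force"])
im,d=cams.get_image("wrist"); cv2.imwrite("pics/w1.png",im[...,::-1])
c,t,i,r=fit("wrist",im); print(c,t,i,np.round(r*1000,1).tolist())
E
```

```text
3.0 [0.4746726  0.0533538  0.06147124] [ 0.33390521  0.63531626 -0.22355216]
[0.54506458 0.08995375] -12.615544979328833 [1, 0, 3, 2] [[-0.5, -0.2], [-0.2, -0.1], [-0.3, 0.3], [1.0, -0.0]]
```

View pics/w1.png

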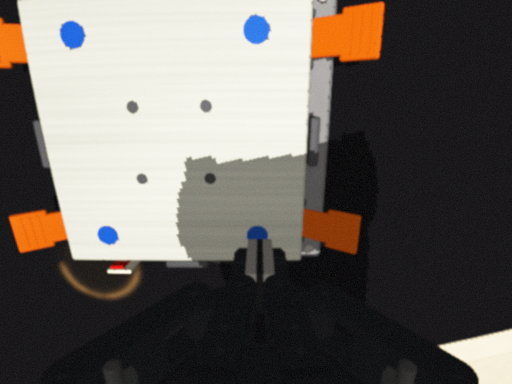

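The fingertips are right over dot 3, at (257,235), and the wrist-camera fit agrees with the top camera to about 1 mm. Now I'll press gently.

>>> move_arm(
  jaw=[0, 0, 0, 0, 0],
  dp=[
    [0, 0, 1.0],
    [0, 0, 0.9],
    [0, 0, 0.2],
    [0, 0, 0.1],
    [0, 0, 0],
  ],
  turn=[
    [0, 0, 0],
    [0, 0, 0],
    [0, 0, 0],
    [0, 0, 0],
    [0, 0, 0],
  ],
)

```text
time_s: 3.47
position: [0.4742, 0.054, 0.0385]
tool_rot: [[0.975, -0.222, -0.0], [-0.222, -0.975, -0.0], [0.0, 0.0, -1.0]]
ft_force: [-1.6, -1.7, 4.1]
grip_width: -0.0003
gripper_force: 2.3
```

>>> move_arm(
  jaw=[0, 0, 0],
  dp=[
    [0, 0, 0.1],
    [0, 0, 0.1],
    [0, 0, 0],
  ],
  turn=[
    [0, 0, 0],
    [0, 0, 0],
    [0, 0, 0],
  ],
)

```text
time_s: 3.72
position: [0.4741, 0.054, 0.0367]
tool_rot: [[0.975, -0.222, 0.0], [-0.222, -0.975, -0.001], [0.0, 0.001, -1.0]]
ft_force: [-2.3, -3.2, 6.3]
grip_width: -0.0
gripper_force: 3.3
```

>>> move_arm(
  jaw=[0, 0, 0, 0],
  dp=[
    [0, 0, 0.1],
    [0, 0, 0.1],
    [0, 0, 0.1],
    [0, 0, 0],
  ],
  turn=[
    [0, 0, 0],
    [0, 0, 0],
    [0, 0, 0],
    [0, 0, 0],
  ],
)

```text
time_s: 4.05
position: [0.4741, 0.0539, 0.0353]
tool_rot: [[0.975, -0.221, 0.001], [-0.221, -0.975, -0.001], [0.001, 0.001, -1.0]]
ft_force: [-10.4, -4.5, 28.3]
grip_width: -0.0002
gripper_force: 14.2
```

```bash
python3 - <<'E'
from fit import *
s=observe(); print(s["time_s"],s["position"],s["ft_force"])
im,d=cams.get_image("wrist"); cv2.imwrite("pics/w2.png",im[...,::-1])
for n in("wrist",):
    c,t,i,r=fit(n,im); print(c,t,i,np.round(r*1000,1).tolist())
# plate plane from depth
cc,f,V=cal("wrist"); W=np.linalg.inv(V); P=[]
h=cv2.cvtColor(im,cv2.COLOR_RGB2HSV)
for v in range(20,225,6):
    for u in range(80,300,6):
        if h[v,u,1]<50 and h[v,u,2]>70 and d[v,u]>0:
            o,r=ray("wrist",u,v); P.append(o+r*d[v,u])
P=np.array(P)
for _ in range(4):
    A=np.c_[P[:,:2]-c,np.ones(len(P))]; k=np.linalg.lstsq(A,P[:,2],rcond=None)[0]; e=P[:,2]-A@k; P=P[abs(e)<2.5*e.std()+1e-4]
th=np.radians(t); print(len(P),k, "slopes base x,y:",k[0]*np.cos(th)+k[1]*np.sin(th),-k[0]*np.sin(th)+k[1]*np.cos(th),e.std())
E
```

```text
4.05 [0.47412089 0.05391615 0.03530025] [-10.40741824  -4.45636071  28.32297835]
[0.54469462 0.09051906] -12.543711312184834 [0, 1, 3] [[1.7, 1.9], [-1.2, -1.3], [-0.5, -0.6]]
1268 [0.04934365 0.03942793 0.04019182] slopes base x,y: 0.03960271456302369 0.04920348241091823 0.0006256462746814952
```

View pics/w2.png

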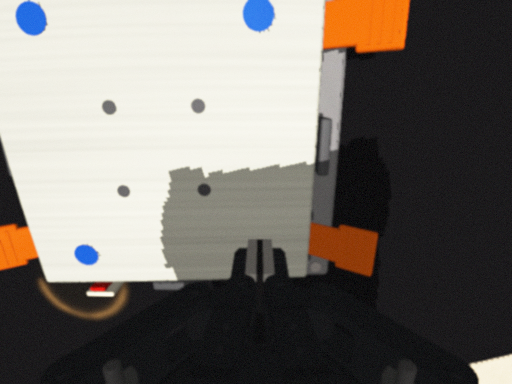

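The plate is tilted about 0.06 rad down towards corner 3 and bottomed out, and the telltale side is covered by the hand. So corner 3 rocks. I'll lift and go over to lever 3.

>>> move_arm(
  jaw=[0, 0, 0, 0, 0, 0, 0],
  dp=[
    [0, 0, -1.5],
    [0, 0, -1.8],
    [0, 2.1, 0],
    [0, 2.1, 0],
    [0, 1.95, 0],
    [0, 0, 0],
    [0, 0, 0],
  ],
  turn=[
    [0, 0, 0],
    [0, 0, 0],
    [0, 0, 0],
    [0, 0, 0],
    [0, 0, 0],
    [0, 0, 0],
    [0, 0, 0],
  ],
)

```text
time_s: 4.68
position: [0.4606, -0.0061, 0.0664]
tool_rot: [[0.975, -0.224, 0.0], [-0.224, -0.975, 0.0], [0.0, -0.0, -1.0]]
ft_force: [0.2, 0.8, 0.2]
grip_width: 0.0003
gripper_force: 0.0
```

```bash
python3 - <<'E'
from fit import *
s=observe(); print(s["time_s"],s["position"],s["ft_force"])
im,d=cams.get_image("wrist"); cv2.imwrite("pics/w3.png",im[...,::-1])
c,t,i,r=fit("wrist",im); print(c,t,i,np.round(r*1000,1).tolist())
print(proj("wrist",s["position"]))
for r in cams.mark_of("wrist","pad_3"): print(r["p"],np.array(r["location"])*[512,384],atz("wrist",*(np.array(r["location"])*[512,384]),.039))
E
```

```text
4.6833 [ 0.46062238 -0.00605254  0.06637711] [0.21432174 0.76612869 0.2178269 ]
[0.54460242 0.09053466] -12.772466496452365 [1, 3, 2] [[0.0, -0.1], [-0.0, 0.1], [0.0, -0.0]]
[259.45588949 251.72665033]
0.75 [255.2832 227.712 ] [ 0.46375155 -0.00354675  0.039     ]
0.66 [248.1152  31.2192] [ 0.57926829 -0.02636562  0.039     ]
```

View pics/w3.png

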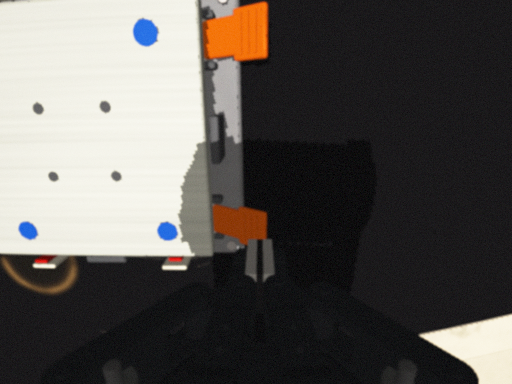

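The fingertips are over the outer end of lever 3 at about (255,235), and the network's pad point is 3 mm away. I'll nudge by that and press down.

>>> move_arm(
  jaw=[0, 0, 0, 0, 0, 0, 0, 0, 0, 0],
  dp=[
    [0.2, 0, 1.2],
    [0.1, 0, 1.2],
    [0, 0, 0.4],
    [0, 0, 0.4],
    [0, 0, 0.4],
    [0, 0, 0.4],
    [0, 0, 0.4],
    [0, 0, 0.2],
    [0, 0, 0.1],
    [0, 0, 0],
  ],
  turn=[
    [0, 0, 0],
    [0, 0, 0],
    [0, 0, 0],
    [0, 0, 0],
    [0, 0, 0],
    [0, 0, 0],
    [0, 0, 0],
    [0, 0, 0],
    [0, 0, 0],
    [0, 0, 0],
  ],
)

```text
time_s: 5.62
position: [0.4639, -0.006, 0.0194]
tool_rot: [[0.975, -0.221, 0.001], [-0.221, -0.975, -0.0], [0.001, 0.0, -1.0]]
ft_force: [0.6, -0.6, 2.3]
grip_width: -0.0001
gripper_force: 0.8
```

>>> move_arm(
  jaw=[0, 0, 0],
  dp=[
    [0, 0, 0.1],
    [0, 0, 0.1],
    [0, 0, 0],
  ],
  turn=[
    [0, 0, 0],
    [0, 0, 0],
    [0, 0, 0],
  ],
)

```text
time_s: 5.87
position: [0.4639, -0.0061, 0.0177]
tool_rot: [[0.975, -0.221, 0.001], [-0.221, -0.975, -0.0], [0.001, -0.0, -1.0]]
ft_force: [-0.6, -1.3, 9.2]
grip_width: 0.0001
gripper_force: 4.5
```

>>> move_arm(
  jaw=[0, 0, 0],
  dp=[
    [0, 0, 0.1],
    [0, 0, 0.05],
    [0, 0, 0],
  ],
  turn=[
    [0, 0, 0],
    [0, 0, 0],
    [0, 0, 0],
  ],
)

```text
time_s: 6.12
position: [0.464, -0.0061, 0.0174]
tool_rot: [[0.975, -0.221, 0.002], [-0.221, -0.975, -0.0], [0.002, -0.0, -1.0]]
ft_force: [-5.2, 0.4, 26.8]
grip_width: 0.0002
gripper_force: 13.2
```

The lever has hit a hard stop, so it is flat. I'll lift and go back over dot 3.

>>> move_arm(
  jaw=[0, 0, 0, 0, 0, 0, 0, 0],
  dp=[
    [0, 0, -1.5],
    [0, 0, -1.5],
    [0, 0, -1.9],
    [-0.2, -2.1, 0],
    [0, -2.1, 0],
    [0, -1.95, 0],
    [0, 0, 0],
    [0, 0, 0],
  ],
  turn=[
    [0, 0, 0],
    [0, 0, 0],
    [0, 0, 0],
    [0, 0, 0],
    [0, 0, 0],
    [0, 0, 0],
    [0, 0, 0],
    [0, 0, 0],
  ],
)

```text
time_s: 6.78
position: [0.4748, 0.055, 0.0644]
tool_rot: [[0.976, -0.22, -0.001], [-0.22, -0.976, 0.0], [-0.001, -0.0, -1.0]]
ft_force: [0.1, -0.6, -0.7]
grip_width: 0.0001
gripper_force: 0.0
```

```bash
python3 - <<'E'
from fit import *
s=observe(); print(s["time_s"],s["position"],s["ft_force"])
im,d=cams.get_image("wrist"); cv2.imwrite("pics/w4.png",im[...,::-1])
c,t,i,r=fit("wrist",im); print(c,t,i,np.round(r*1000,1).tolist())
E
```

```text
6.7833 [0.474805   0.05499917 0.06440732] [ 0.13196185 -0.59094168 -0.67526793]
[0.54478913 0.08909328] -12.792298996193948 [1, 0, 3, 2] [[-0.2, -0.1], [-0.1, -0.1], [-0.2, 0.2], [0.6, -0.0]]
```

View pics/w4.png

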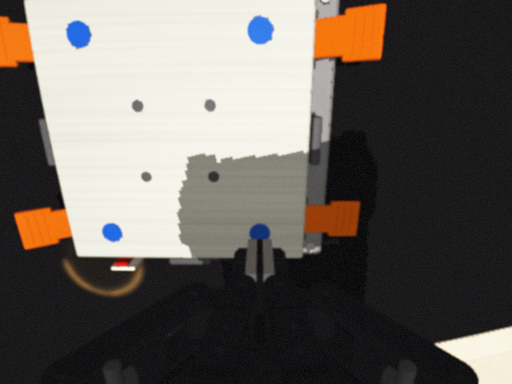

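Lever 3 at (332,218) now lies straight and flat, the other levers still stand, and the fingers are over dot 3. Now the second press.

>>> move_arm(
  jaw=[0, 0, 0, 0, 0],
  dp=[
    [0, 0, 1.2],
    [0, 0, 1.0],
    [0, 0, 0.2],
    [0, 0, 0.1],
    [0, 0, 0],
  ],
  turn=[
    [0, 0, 0],
    [0, 0, 0],
    [0, 0, 0],
    [0, 0, 0],
    [0, 0, 0],
  ],
)

```text
time_s: 7.25
position: [0.4745, 0.0535, 0.0399]
tool_rot: [[0.975, -0.222, -0.002], [-0.222, -0.975, 0.0], [-0.002, 0.0, -1.0]]
ft_force: [-2.3, -0.7, 2.5]
grip_width: -0.0002
gripper_force: 1.4
```

>>> move_arm(
  jaw=[0, 0, 0, 0, 0],
  dp=[
    [0, 0, 0.1],
    [0, 0, 0.05],
    [0, 0, 0],
    [0, 0, 0],
    [0, 0, 0],
  ],
  turn=[
    [0, 0, 0],
    [0, 0, 0],
    [0, 0, 0],
    [0, 0, 0],
    [0, 0, 0],
  ],
)

```text
time_s: 7.67
position: [0.4746, 0.0535, 0.0395]
tool_rot: [[0.975, -0.222, -0.0], [-0.222, -0.975, -0.0], [-0.0, 0.0, -1.0]]
ft_force: [-7.7, -0.6, 17.0]
grip_width: 0.0002
gripper_force: 9.0
```

The corner holds rigid at 17 N, with the tip at z = 39.5 mm. I'll lift clear.

>>> move_arm(
  jaw=[0, 0, 0, 0, 0, 0, 0, 0, 0, 0],
  dp=[
    [0, 0, -1.5],
    [0, 0, -2.5],
    [0, 0, -3],
    [0, 0, -3],
    [0, 0, -3],
    [0, 2, -2],
    [0, 3, 0],
    [0, 3, 0],
    [0, 0, 0],
    [0, 0, 0],
  ],
  turn=[
    [0, 0, 0],
    [0, 0, 0],
    [0, 0, 0],
    [0, 0, 0],
    [0, 0, 0],
    [0, 0, 0],
    [0, 0, 0],
    [0, 0, 0],
    [0, 0, 0],
    [0, 0, 0],
  ],
)

```text
time_s: 8.5
position: [0.4571, -0.0252, 0.1883]
tool_rot: [[0.974, -0.225, 0.0], [-0.225, -0.974, 0.0], [0.0, -0.0, -1.0]]
ft_force: [-0.2, 0.5, 0.3]
grip_width: 0.0003
gripper_force: 0.0
```

```bash
python3 - <<'E'
from fit import *
s=observe(); print(s["time_s"],s["position"],s["ft_force"])
im,d=cams.get_image("wrist"); cv2.imwrite("pics/w5.png",im[...,::-1])
E
```

```text
8.5 [ 0.45707751 -0.02524645  0.18834484] [-0.19563499  0.48600726  0.30923778]
```

View pics/w5.png

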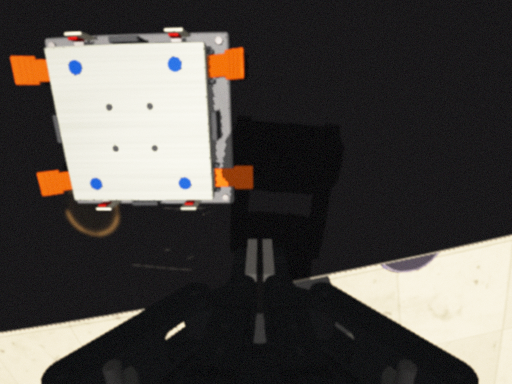

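The hand is clear. Lever 3 at (235,177) is flat, the other three levers stand, and the plate is in place and level. I'll hand the job in.

```bash
python3 -c "
from rig import ticket
print(ticket.close_job())"
```

```text
the job is handed in; nothing more can be done
None
```

Corner 3 (near right) was the rocking one: I pressed its shim lever flat, the corner then held firm at 17 N, and I handed the job in at about 8.5 s with the other three levers standing and the hand clear; no verdict came back.

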